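Seat the skate plate in the bench cradle

TASK

Take the worn orange cushion out of the plate cradle and put it in the scrap tin, so that the aluminium skate plate can be seated in the cradle, boss side up: tuck its round toe home under the hood, then press the heel down until the sprung catch has snapped over it and the plate lies flat on its rests. Press firmly but do not ram it, and leave the wrench, the blue capsule and the two loose brass adapters where they stand.

Things in the scene. Friction and masses are not known exactly. Their poses are not given: they have to be found in the camera images.
- plate: Bare aluminium skate plate, loose, 0.32 kg, 236 long, flat boot face down, bosses up. Origin: centre of underside; x to the round toe, z up. Flanges 6 thick: toe 70 wide from x=30 to 83, then a half-disc of radius 35 about x=83 (tip x=118); heel 60 wide, x=-38 to -118. Grip it by the waist: solid spine 34 wide, 22 tall, x=-38 to 32, at the centre of mass.
- plate_toe (a point): Tip of the plate's round toe, on its underside (plate x=118, y=0, z=0).
- plate_heel (a point): Middle of the plate's heel edge, on its upper face (plate x=-118, y=0, z=6). The heel flange is bare, free to press on, from there to plate x=-83. Round bosses stand on the plate's centre line at x=44 and -50 (24 across, top z=32), x=72 (20 across, top 24) and -72 (20 across, top 20).
- cradle: Plate cradle: bolted rail 380 x 64 x 6, on it a nest plate with all the rest, which slides along the rail and is now locked somewhere within 12 mm either way of the middle; where is not reported: feel (or look) for it. Origin on the rail's underside, x to the hood, z up. Below, nest x counts from the nest's own middle, = cradle x less that offset; z as the cradle's.
- rail_mid (a point): On the rail at cradle (0, 0, 6). Nest plate: 100 wide, nest x=-172 to 148, top z=14, with rests, tops z=20, at nest x=50 to 110 and -105 to -55. Seated, the plate's origin is at nest (0, 0, 20), x axes alike, toe under the hood. It goes in leaning about 0.16 rad, heel high, so that the heel clears the catch, and on towards the hood until its toe stops.
- rail_toe_end (a point): Rail end behind the hood (cradle x=178, z=6). Blue hood: nest x=104 to 151, 84 wide, top z=43; its mouth faces the catch, underside flared: z=36 at the mouth (x=104), 30.5 at x=122. Beneath it two walls (z=14 to 40, from nest x=94, y=39 inwards) form a 90-degree V that stops and centres the round toe, tip at nest x=118.
- rail_heel_end (a point): Rail end behind the catch (cradle x=-202, z=6). Steel catch 26 wide: nose edge at nest x=-112, z=29.5; its ramp faces the hood and climbs 70 degrees steep to x=-120, z=51; block face below at x=-121. Blue housing nest x=-170 to -144, top z=44; red knob to x=-187. Heel guides at nest x=-101 to -79, inner faces y=33 and -33, flared above z=30, top z=40.
- catch (a joint): Sprung sliding catch at the heel end. 0 = shut; grows (m) as it is pushed away from the hood, at most 0.012. Spring 6.6 N shut, 9.9 N at 6 mm. With its toe home, the plate's heel rests on the catch's ramp , leaning 0.07 to 0.11 rad; 5 to 14 N down on the heel pushes the catch back 6 mm, then it snaps home over the heel flange, its nose 1.5 above it. Shut also when empty.
- cushion: Worn orange urethane truck cushion, loose, 14 g: a barrel 25 across its middle, 21 across its ends, 18 high, standing on the nest plate (z=14) between the cradle's rests. Origin: centre of its underside.
- tin: Open dark steel scrap tin, fixed, 110 x 110 outside, 60 high, walls and floor 3; two old cushions sit in two of its corners. Origin: centre of its underside.
- wrench: Grey steel combination wrench, 160 long, lying on the mat; leave alone. x along its length.
- capsule: Blue plastic cleaning capsule standing on the mat, 62 across, 92 high; leave alone. Origin: centre of its underside.
- adapter_a: Stepped brass press adapter standing on the mat, 26 across, 38 high; leave alone. Origin: centre of its underside.
- adapter_b: Another brass press adapter, same size; leave alone. Origin: centre of its underside.
- press: Dark green cast-iron hand press, fixed, base 250 x 120 x 34, head and ram up to 400 high; its steel lever rises on the side of the work, towards the robot, to about 520. Keep clear. Origin: centre of the base's underside; front to -x.

How it is judged:
At the end, for the whole second after the job is handed in: Plate at rest flat in the cradle, bosses up: toe tip 100 to 135 mm along the cradle and 5 mm or less off its centre line, toe and heel within 3 mm of seated height, heel within 6 mm sideways, tilt under 0.04 rad; catch shut over the heel (under 2 mm open); cushion at rest inside the scrap tin (x of plate_toe in the frame of cradle between 0.1 and 0.135 m and y of plate_toe in the frame of cradle between -0.005 and 0.005 m and z of plate_toe in the frame of cradle between 0.0175 and 0.0235 m and y of plate_heel in the frame of cradle between -0.006 and 0.006 m and z of plate_heel in the frame of cradle between 0.0235 and 0.0285 m and value of joint catch below 0.002 m and angle between the z axis of plate and the z axis of cradle, either way round below 0.04 rad and linear speed of plate below 0.01 m/s and x of cushion in the frame of tin between -0.052 and 0.052 m and y of cushion in the frame of tin between -0.052 and 0.052 m and z of cushion in the frame of tin below 0.045 m and linear speed of cushion below 0.02 m/s); the robot touches nothing.
It fails at once if the wrench is moved more than 25 mm (distance of wrench from where it was at the start of the episode above 0.025 m).
It fails at once if the capsule is moved more than 25 mm (distance of capsule from where it was at the start of the episode above 0.025 m).
It fails at once if the adapter_a is moved more than 25 mm (distance of adapter_a from where it was at the start of the episode above 0.025 m).
It fails at once if the adapter_b is moved more than 25 mm (distance of adapter_b from where it was at the start of the episode above 0.025 m).
It fails at once if the plate is rammed: over 60 N between it and the cradle while it still leans, or over 100 N at any time (contact force between plate and cradle above 100 N or (contact force between plate and cradle above 60 N and angle between the z axis of plate and the z axis of cradle, either way round above 0.05 rad)).
It also fails if it takes over 53 s, if anything falls off the work surface, if the arm or the gripper's body presses on something with over 40 N, if the wrist force passes 120 N, or if a joint passes its speed limit or range.

ROBOT

A 7-joint arm with a two-finger parallel gripper is mounted at the origin on the work surface. World frame = base frame: x ahead of the robot, y to its left, z up, the work surface at z = 0. Lengths are in m, angles in rad, forces in N, time in s.
With the tool pointing down it reaches from about 0.4 to 0.85 m from the base axis. Payload 4.5 kg.
Tool frame: the origin (TCP) lies at the very end of the fingers, on their centre line; the grasp point (between the pads) lies 19 mm behind it; z points along the fingers, y is the line along which they close (so a half turn about z gives the same grasp; the last joint's range is limited). The gripper opens to 88 mm and grips with 3 to 60 N. Pads are 18 mm wide; open, the fingers measure 123 mm over their backs; the gripper's body (75 mm by 187 mm) begins 45 mm behind the grasp point.
Start: joints at [1.212, 0.689, -0.195, 1.565, 0.157, 0.902, -0.215], TCP at [0.239, -0.577, 0.239] pointing down, gripper open.
Joint ranges: [-3.01, 3.01], [-0.46, 2.08], [-1.47, 1.51], [0.13, 2.56], [-1, 4.14], [0.04, 2.09], [-2.66, 2.66]. Speed limits (rad/s): [2.57, 2.57, 3.14, 3.14, 3.14, 3.14, 3.14].

INTERFACE

Orientations are given as a unit quaternion [x, y, z, w].
In Python, from plant import r gives the robot as it stands. The module is installed in compiled form; this text tells all that it offers.
- The arm moves only by the tool step_arm, never from a script. Its argument "increments" is a list of rows, each a list of 2 entries, a list of its own where there are three numbers: the shift along the world's x, y, z in cm, then the turn, a rotation vector about the world's x, y, z in degrees. A call has exactly 10 rows; each row shifts and turns the commanded pose from where the row before left it; what a row does not reach is not made up. A row lasts 1/10 s, in which the tool goes at most 50 mm and 8.59 degrees, less where a joint would pass 70% of its speed; a pose out of reach is approached as far as the arm can. A call is refused whole if a number of a shift passes 5 or a number of a turn 8.59, either way. A call with a gripper value outside its range is refused whole. "fingers" is the opening, from 0 (shut) to 1 (fully open), set as the call begins (left out, the last holds). The fingers move at their own pace and stop on an object; "grip_force" is the grip in N (left out, the last holds). Time passes only in rows, so rows that do not move let the fingers close, or fill a call up. It gives the time, the measured TCP pose, the force, the opening and the grip force at its end, in the units of the state.
- r.get_state(): the state, without advancing time (a new reading comes with each control period).
- r.snapshot(name): name is "side" or "top"; returns (picture, depth): 420x560x3 uint8, red, green, blue; 420x560 float32, m along the optical axis (not along the pixel's ray), 0 where there is no reading.
- r.calibration(name): a dict with "fov_y" (degrees; the focal length in pixels is half the picture's height over the tangent of half this angle, whatever the lens; pixels are square), "cx", "cy" (the principal point, pixels), "k1" (the pictures are not rectified: a ray, as slopes to the right and down, at radius r is drawn at 1 + k1 r^2 times it, then the intrinsics apply), "R" (3x3) and "t" (3): a world point X has camera coordinates R X + t. Camera axes: x right, y down, z forward; pixel columns grow to the right and rows downward; lengths in m; the calibration is good to about 2 mm. A picture is of the moment at which its call begins. calibration takes no time and is no camera call.
- r.finish_job(): hands the job in; it is judged then, once.
The state is a dict: "clock": time; "q": joint angles; "qd": joint speeds; "joint_torque": joint torques, N m; "tool_pos": TCP position; "eef_rot": TCP orientation; "contact_force": force on the tool from outside, world axes, zero at the start; "moment": the same for the moment, N m; "opening": opening from 0.0 (shut) to 1.0 (fully open); "finger_force": force on a finger pad.
Only numpy, scipy, OpenCV 4.12 (cv2) and the standard library are available. Lean on these libraries where they do the work, as an engineer would, in place of code of your own. Each camera call takes 0.05 s, during which the arm holds its last target. There are 200 camera calls.

## Working session

There is one attempt and no reset: what is moved stays moved. The work goes in short steps, Python scripts to look and compute and a tool call to move; the robot and the scene stay as the last step left them, time stands still between calls to the robot, and variables do not carry over. Pictures are saved under pics/ and viewed, at most 10 in all, crops included, and the job is handed in when it is done.

Besides the shell and the picture viewer there is one more tool, called after "Request:" by a JSON object that holds its "op" and its "data". step_arm: Moves the arm, as the interface text tells. Its arguments: {"type":"object","properties":{"increments":{"type":"array","items":{"type":"array"}},"fingers":{"type":"number"},"grip_force":{"type":"number"}},"required":["increments"]}

```bash
mkdir -p pics && cat > h.py <<'E'
import numpy as np, cv2
from plant import r
def K(n):
    c=r.calibration(n); f=210/np.tan(np.radians(c["fov_y"])/2)
    return c,f
def ray(n,u,v):
    c,f=K(n); p=np.array([(u-c["cx"])/f,(v-c["cy"])/f]); q=p.copy()
    for _ in range(20): q=p/(1+c["k1"]*(q@q))
    R=np.array(c["R"]);t=np.array(c["t"])
    return -R.T@t, R.T@np.array([q[0],q[1],1])
def onz(n,u,v,z):
    o,d=ray(n,u,v); return o+d*(z-o[2])/d[2]
def dep(n,u,v,D):
    o,d=ray(n,u,v); return o+d*D[int(round(v)),int(round(u))]
def proj(n,X):
    c,f=K(n); x=np.array(c["R"])@np.array(X)+np.array(c["t"]); s=x[:2]/x[2]
    s=s*(1+c["k1"]*(s@s)); return s*f+[c["cx"],c["cy"]]
E
python3 - <<'E'
from h import *
for n in("side","top"):
    p,d=r.snapshot(n); np.savez(f"pics/{n}0.npz",p=p,d=d)
    cv2.imwrite(f"pics/{n}0.png",cv2.resize(p[:,:,::-1],(800,600)))
    c,f=K(n); print(n,f,c)
s=r.get_state(); print(s)
E
```

```text
side 501.76940402553436 {'fov_y': 45.42046730340435, 'cx': 268.8838890436218, 'cy': 213.31375572518428, 'k1': -0.10787387599397125, 'R': array([[-0.84497386,  0.53476285, -0.00691817],
       [ 0.30182392,  0.46615051, -0.83162854],
       [-0.44149914, -0.70479245, -0.55528922]]), 't': array([ 0.46493825, -0.16913736,  1.78919362])}
top 404.9195091023975 {'fov_y': 54.82445900629352, 'cx': 282.4411893797068, 'cy': 205.51935803021453, 'k1': -0.11887396167308728, 'R': array([[ 0.01049699, -0.99984783,  0.0139328 ],
       [-0.9817131 , -0.01295319, -0.18992528],
       [ 0.19007685, -0.01168437, -0.98169968]]), 't': array([0.07383371, 0.57996918, 1.11648463])}
{'clock': 0.1, 'q': array([ 1.21179118,  0.68989391, -0.19456636,  1.56625266,  0.15731573,
        0.90249903, -0.21511064]), 'qd': array([-8.47377455e-05, -2.01734047e-03, -5.76478247e-04, -1.71204369e-03,
       -1.02049599e-03, -3.28843222e-04,  4.45644065e-04]), 'joint_torque': array([-3.35098666e-03, -5.28497994e+01, -1.27171163e+00, -1.53837937e+01,
       -5.26500097e-02,  2.02100302e-03,  6.73035993e-05]), 'tool_pos': array([ 0.23899718, -0.5768764 ,  0.23799192]), 'eef_rot': array([ 9.80763598e-01,  1.95197534e-01, -2.12989428e-04, -8.00786071e-04]), 'contact_force': array([1.014207  , 0.16579486, 0.0824485 ]), 'moment': array([-0.00513605, -0.03428189,  0.03097907]), 'finger_force': 0.0, 'opening': 1.0024813445677054}
```

View pics/top0.png

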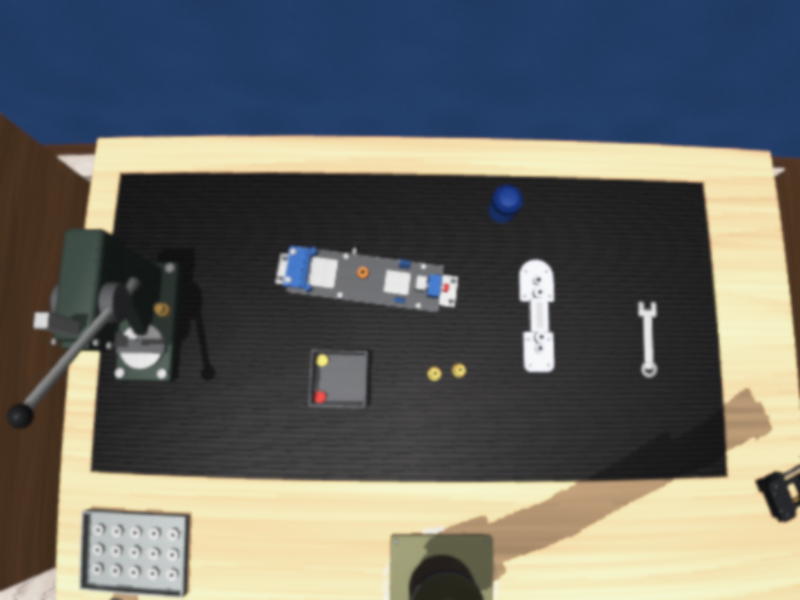

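View pics/side0.png

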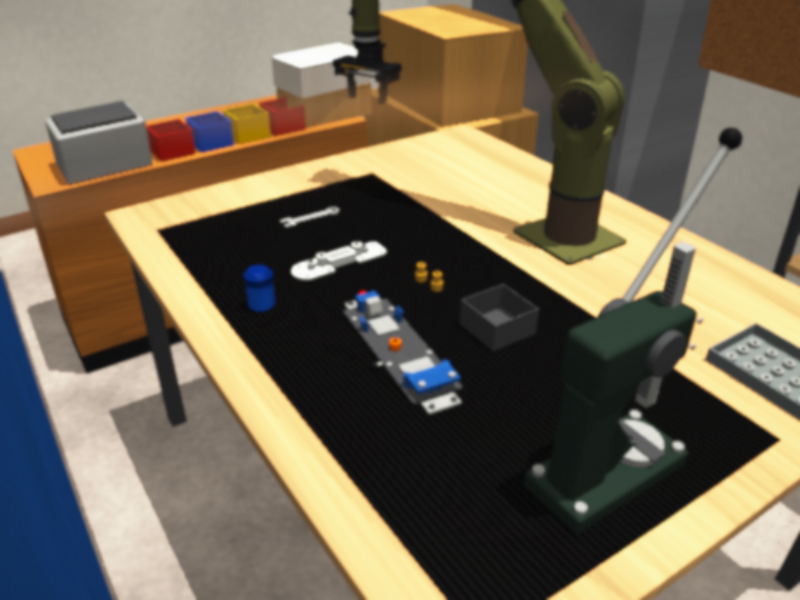

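Top view (800x600 px): the cradle runs from the hood at (298,268) to the catch at (449,290), with the cushion at (363,272). The plate is at (537,315) with its toe pointing up (+x). The tin is at (339,379), the adapters at (434,373) and (459,370), the capsule at (507,200) and the wrench at (648,340). The side view agrees.

```bash
python3 - <<'E'
from h import *
p=np.load("pics/top0.npz")["p"]; D=np.load("pics/top0.npz")["d"]
hsv=cv2.cvtColor(p,cv2.COLOR_RGB2HSV); H,S,V=cv2.split(hsv)
def blobs(m,x0,x1,y0,y1,amin,z,name):
    mm=np.zeros_like(V); mm[y0:y1,x0:x1]=(m[y0:y1,x0:x1]*255)
    n,l,st,ce=cv2.connectedComponentsWithStats(mm)
    for i in range(1,n):
        if st[i,4]>=amin:
            cn,_=cv2.findContours((l==i).astype(np.uint8),0,2)
            rc=cv2.minAreaRect(cn[0].astype(np.float32)); b=cv2.boxPoints(rc)
            print(name,st[i,4],ce[i].round(1),"c",onz("top",*ce[i],z).round(4)[:2],"rect",onz("top",*rc[0],z).round(4)[:2],"box",[onz("top",*q,z).round(3)[:2].tolist() for q in b],"d",dep("top",*ce[i],D).round(3))
br=(V>150)&(S<60)
blobs(br,350,400,170,270,100,.006,"plate")
blobs(br,185,325,165,220,30,.02,"rests")
blobs((H>5)&(H<20)&(S>150)&(V>120),240,270,175,205,10,.03,"cush")
blobs((H>100)&(H<125)&(S>120)&(V>80),185,325,165,220,10,.043,"blue")
blobs((V>35),205,265,235,290,200,.06,"tin")
blobs((H>10)&(H<32)&(S>100)&(V>90),290,335,245,275,10,.038,"adap")
im=np.hstack([cv2.resize(p[160:230,180:330],(800,373),interpolation=2)])
im2=cv2.resize(p[170:275,290:400],(233,222),interpolation=2)
c=np.zeros((600,800,3),np.uint8);c[:373]=im;c[375:597,:233]=im2
im3=cv2.resize(p[235:295,205:265],(222,222),interpolation=2);c[375:597,240:462]=im3
cv2.imwrite("pics/crop.png",c[:,:,::-1])
E
```

```text
plate 1479 [376.1 220.5] c [ 0.5462 -0.2037] rect [ 0.5461 -0.2019] box [[0.666, -0.17], [0.667, -0.242], [0.43, -0.233], [0.43, -0.164]] d [ 0.542 -0.197  0.031]
rests 111 [197.6 188.9] c [0.6334 0.3363] rect [0.6363 0.3354] box [[0.667, 0.352], [0.668, 0.322], [0.606, 0.319], [0.605, 0.349]] d [0.635 0.338 0.013]
rests 392 [225.8 190.4] c [0.63  0.251] rect [0.6301 0.2513] box [[0.602, 0.283], [0.666, 0.277], [0.658, 0.219], [0.594, 0.226]] d [0.629 0.25  0.025]
rests 298 [277.6 197.3] c [0.6106 0.0951] rect [0.6105 0.0951] box [[0.589, 0.125], [0.639, 0.119], [0.632, 0.065], [0.582, 0.071]] d [0.61  0.095 0.021]
rests 76 [294.6 197.4] c [0.611  0.0441] rect [0.6108 0.0429] box [[0.624, 0.055], [0.625, 0.031], [0.597, 0.031], [0.597, 0.055]] d [0.604 0.045 0.052]
rests 208 [313.3 203.5] c [ 0.5933 -0.0118] rect [ 0.5938 -0.0117] box [[0.564, 0.01], [0.628, 0.0], [0.624, -0.033], [0.56, -0.024]] d [ 0.59  -0.01   0.039]
cush 32 [253.8 190.5] c [0.6283 0.1661] rect [0.6283 0.1655] box [[0.636, 0.175], [0.636, 0.157], [0.621, 0.156], [0.621, 0.174]] d [0.626 0.166 0.039]
blue 402 [209
[... 355 characters left out ...]
[0.579, 0.034], [0.624, 0.028], [0.621, 0.005], [0.576, 0.01]] d [0.599 0.02  0.047]
blue 15 [279.  209.7] c [0.5687 0.0905] rect [0.5679 0.0904] box [[0.571, 0.099], [0.571, 0.082], [0.565, 0.082], [0.565, 0.099]] d [0.568 0.09  0.048]
tin 3292 [234.4 262. ] c [0.4146 0.214 ] rect [0.4146 0.2138] box [[0.49, 0.3], [0.492, 0.132], [0.341, 0.13], [0.338, 0.294]] d [0.417 0.219 0.009]
adap 85 [320.7 258.6] c [ 0.4283 -0.0313] rect [ 0.4286 -0.032 ] box [[0.441, -0.018], [0.442, -0.047], [0.416, -0.046], [0.416, -0.018]] d [ 0.428 -0.031  0.045]
adap 84 [303.6 261.1] c [0.4206 0.0182] rect [0.421  0.0184] box [[0.407, 0.031], [0.435, 0.031], [0.435, 0.005], [0.407, 0.005]] d [0.42  0.018 0.042]
```

View pics/crop.png

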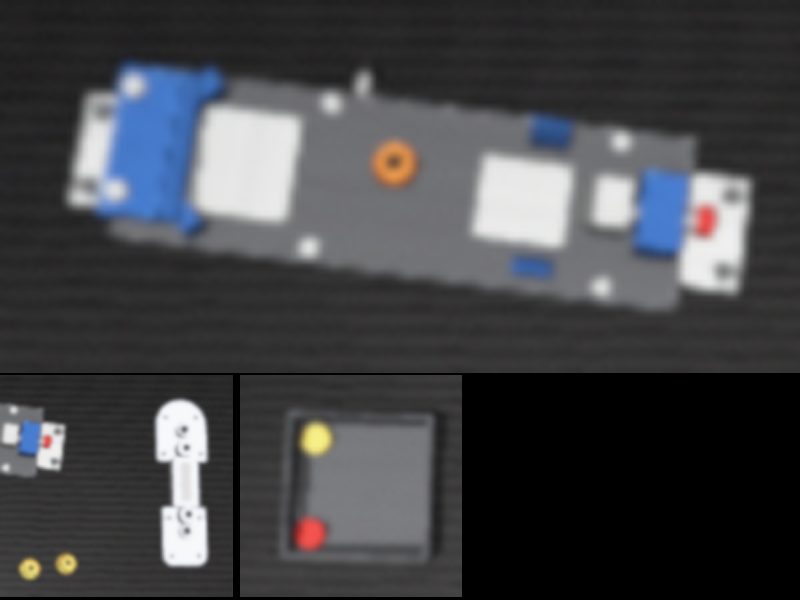

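The crop shows both rests in white, at (247,163) and (523,200), the hood on the left, the catch on the right and the cushion at (394,162). The tin's right half is free. From the rests, the nest's middle is about (0.620, 0.174), with its x axis at 82.5° yaw. I'll move towards the cushion now.

Request:
{"op": "step_arm", "data": {"increments": [[[1.5,3.5,0],[0,0,3]],[[2,4,0],[0,0,3]],[[2,4,0],[0,0,3]],[[2,4,0],[0,0,3]],[[2,4,0],[0,0,3]],[[2,4,0],[0,0,3]],[[2,4,0],[0,0,3]],[[2,4,0],[0,0,3]],[[2,4,0],[0,0,3]],[[2,4,0],[0,0,3]]], "fingers": 0.6, "grip_force": 10}}

```text
clock: 1.1
tool_pos: [0.4346, -0.1808, 0.2386]
eef_rot: [0.896, 0.443, -0.0, -0.0]
contact_force: [0.5, -0.3, -0.0]
opening: 0.599
finger_force: 0.0
```

Request:
{"op": "step_arm", "data": {"increments": [[[2,4,0],[0,0,0]],[[2,4,0],[0,0,0]],[[2,4,-1],[0,0,0]],[[2,4,-1],[0,0,0]],[[2,4,-1],[0,0,0]],[[2,4,-2],[0,0,0]],[[2,4,-2],[0,0,0]],[[2,4,-2],[0,0,0]],[[2,2,-2],[0,0,0]],[[1,0.5,-2],[0,0,0]]]}}

```text
clock: 2.1
tool_pos: [0.6251, 0.1677, 0.1075]
eef_rot: [0.896, 0.445, 0.001, -0.001]
contact_force: [0.6, -0.2, 0.3]
opening: 0.602
finger_force: 0.0
```

```bash
python3 - <<'E'
from h import *
s=r.get_state(); print(s["clock"],s["tool_pos"],s["eef_rot"],s["contact_force"])
z=np.load("pics/top0.npz"); p=z["p"]
V=p.min(2).astype(int)
for v in range(180,264,4):
    row=V[v,350:400]; th=120; ix=np.where(row>th)[0]
    if len(ix)<5: continue
    a,b=ix[0],ix[-1]; 
    L=350+a-(row[a]-th)/(row[a]-row[a-1]); Rr=350+b+(row[b]-th)/(row[b]-row[b+1])
    zz=.006 if not 204<v<236 else .022
    A=onz("top",L,v,zz);B=onz("top",Rr,v,zz); print(v,((A+B)/2).round(4)[:2],(A-B)[1].round(4))
E
```

```text
2.1 [0.62506552 0.16765667 0.10751093] [ 0.89577591  0.44450267  0.00115445 -0.00124859] [ 0.5853811  -0.21186045  0.34580863]
184 [ 0.6598 -0.2024] 0.0502
188 [ 0.6471 -0.2027] 0.0686
192 [ 0.6345 -0.2028] 0.0754
196 [ 0.622 -0.203] 0.0764
200 [ 0.6095 -0.2032] 0.0767
204 [ 0.597  -0.2029] 0.0766
208 [ 0.5816 -0.1988] 0.0753
212 [ 0.5694 -0.2031] 0.0418
216 [ 0.5573 -0.2028] 0.0412
220 [ 0.5451 -0.2028] 0.041
224 [ 0.5331 -0.2029] 0.041
228 [ 0.5211 -0.2027] 0.041
232 [ 0.509  -0.1989] 0.0592
236 [ 0.499  -0.2032] 0.0664
240 [ 0.4869 -0.2033] 0.0669
244 [ 0.4749 -0.2032] 0.0665
248 [ 0.4629 -0.203 ] 0.0666
252 [ 0.451  -0.2033] 0.0665
256 [ 0.439  -0.2032] 0.0649
260 [ 0.4272 -0.2028] 0.0427
```

Request:
{"op": "step_arm", "data": {"increments": [[[0.2,-0.15,-2.5],[0,0,0]],[[0,0,-2.5],[0,0,0]],[[0,0,-2],[0,0,0]],[[0,0,-1.2],[0,0,0]],[[0,0,-0.6],[0,0,0]],[[0,0,-0.3],[0,0,0]],[[0,0,0],[0,0,0]],[[0,0,0],[0,0,0]],[[0,0,0],[0,0,0]],[[0,0,0],[0,0,0]]]}}

```text
clock: 3.1
tool_pos: [0.627, 0.1613, 0.0186]
eef_rot: [0.897, 0.442, 0.001, 0.0]
contact_force: [-0.4, 1.0, 3.8]
opening: 0.599
finger_force: 2.3
```

Request:
{"op": "step_arm", "data": {"increments": [[[0,0,0],[0,0,0]],[[0,0,0],[0,0,0]],[[0,0,0],[0,0,0]],[[0,0,0],[0,0,0]],[[0,0,0],[0,0,0]],[[0,0,1],[0,0,0]],[[0,0,2],[0,0,0]],[[0,0,3],[0,0,0]],[[0,0,3],[0,0,0]],[[0,0,3],[0,0,0]]], "fingers": 0}}

```text
clock: 4.1
tool_pos: [0.6261, 0.1608, 0.1392]
eef_rot: [0.897, 0.442, -0.0, 0.0]
contact_force: [0.2, 0.3, -0.4]
opening: 0.262
finger_force: 10.0
```

Request:
{"op": "step_arm", "data": {"increments": [[[-3,0.4,0],[0,0,0]],[[-4,0.8,0],[0,0,0]],[[-4,0.8,0],[0,0,0]],[[-4,0.8,0],[0,0,0]],[[-4,0.6,-1],[0,0,0]],[[-2.5,0.2,-2],[0,0,0]],[[-0.4,0,-3],[0,0,0]],[[0,0,-2.5],[0,0,0]],[[0,0,-1.5],[0,0,0]],[[0,0,0],[0,0,0]]]}}

```text
clock: 5.1
tool_pos: [0.4066, 0.1969, 0.0366]
eef_rot: [0.897, 0.443, -0.001, 0.0]
contact_force: [-0.3, -0.4, 0.5]
opening: 0.266
finger_force: 10.0
```

```bash
python3 - <<'E'
from h import *
s=r.get_state(); print(s["tool_pos"],s["opening"],s["contact_force"])
p,d=r.snapshot("side"); q,e=r.snapshot("top")
u,v=proj("side",s["tool_pos"]).astype(int); print(u,v)
a=cv2.resize(p[v-60:v+45,u-70:u+70],(560,420),interpolation=2)
cv2.imwrite("pics/tin.png",a[:,:,::-1])
E
```

```text
[0.40658344 0.19689067 0.03655613] 0.2658021013882771 [-0.26166482 -0.44181565  0.49531213]
346 218
```

View pics/tin.png

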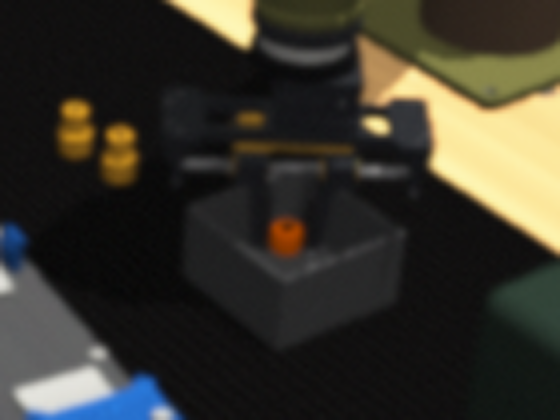

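The fingers hold the cushion inside the tin, at (287,235) in the crop. I'll lower it, release it and go to the plate.

Request:
{"op": "step_arm", "data": {"increments": [[[0,0,-1],[0,0,0]],[[0,0,-0.5],[0,0,0]],[[0,0,0],[0,0,0]],[[0,0,0],[0,0,0]],[[0,0,0],[0,0,0]],[[0,0,0],[0,0,0]],[[0,0,1],[0,0,0]],[[0,0,3],[0,0,0]],[[0,0,4],[0,0,0]],[[0,0,4],[0,0,0]]], "fingers": 0.45}}

```text
clock: 6.2
tool_pos: [0.4073, 0.1969, 0.1477]
eef_rot: [0.897, 0.443, -0.003, 0.0]
contact_force: [2.0, 0.4, 0.1]
opening: 0.446
finger_force: 0.0
```

Request:
{"op": "step_arm", "data": {"increments": [[[1.3,-4,0],[0,0,-5.3]],[[1.4,-4,0],[0,0,-5.3]],[[1.4,-4,0],[0,0,-5.3]],[[1.4,-4,0],[0,0,-5.3]],[[1.4,-4,0],[0,0,-5.3]],[[1.4,-4,0],[0,0,-5.3]],[[1.4,-4,0],[0,0,-5.3]],[[1.4,-4,0],[0,0,-5.3]],[[1.4,-4,0],[0,0,-5.2]],[[1.4,-4,0],[0,0,-5]]], "fingers": 0.75, "grip_force": 50}}

```text
clock: 7.2
tool_pos: [0.547, -0.2042, 0.1465]
eef_rot: [1.0, -0.003, -0.002, -0.001]
contact_force: [0.2, 0.8, -0.8]
opening: 0.747
finger_force: 0.0
```

```bash
python3 - <<'E'
from h import *
q,e=r.snapshot("top")
s=r.get_state(); print(s["tool_pos"],s["eef_rot"])
hs=cv2.cvtColor(q,cv2.COLOR_RGB2HSV);m=((hs[...,0]>5)&(hs[...,0]<18)&(hs[...,1]>150)&(hs[...,2]>80))
m[:242]=0;m[290:]=0;m[:,:210]=0;m[:,262:]=0
y,x=np.where(m);print(len(x)); print(onz("top",x.mean(),y.mean(),.02),x.mean(),y.mean())
E
```

```text
[ 0.54874392 -0.21397847  0.14660173] [ 9.99955054e-01 -9.09152557e-03 -4.82236434e-05  2.68910992e-03]
24
[0.41168696 0.20076098 0.02      ] 240.375 263.7916666666667
```

The cushion is in the tin at (0.412, 0.201). Next, descend on the plate's waist.

Request:
{"op": "step_arm", "data": {"increments": [[[0,0,0],[0,0,0]],[[0,0,-2.5],[0,0,0]],[[0,0,-3],[0,0,0]],[[0,0,-3],[0,0,0]],[[0,0,-2.5],[0,0,0]],[[0,0,-1.5],[0,0,0]],[[0,0,-0.8],[0,0,0]],[[0,0,-0.4],[0,0,0]],[[0,0,0],[0,0,0]],[[0,0,0],[0,0,0]]]}}

```text
clock: 8.25
tool_pos: [0.5477, -0.2029, 0.0103]
eef_rot: [1.0, -0.001, -0.001, -0.0]
contact_force: [-0.4, 0.6, 0.5]
opening: 0.751
finger_force: 0.0
```

Request:
{"op": "step_arm", "data": {"increments": [[[-0.2,0,-0.4],[0,0,0]],[[0,0,-0.25],[0,0,0]],[[0,0,0],[0,0,0]],[[0,0,0],[0,0,0]],[[0,0,0],[0,0,0]],[[0,0,0],[0,0,0]],[[0,0,0],[0,0,0]],[[0,0,0],[0,0,0]],[[0,0,0],[0,0,0]],[[0,0,0],[0,0,0]]], "fingers": 0, "grip_force": 50}}

```text
clock: 9.25
tool_pos: [0.5463, -0.2033, 0.0045]
eef_rot: [1.0, -0.001, -0.0, 0.0]
contact_force: [-0.9, 0.1, 10.6]
opening: 0.378
finger_force: 51.3
```

Request:
{"op": "step_arm", "data": {"increments": [[[0,0,1],[0,0,0]],[[0,0,2],[0,0,0]],[[0,0,2.5],[0,0,0]],[[0,0,2.5],[0,0,0]],[[0,0,2],[0,0,0]],[[0,0,1],[0,0,0]],[[0,0,0],[0,0,0]],[[0,0,0],[0,0,0]],[[0,0,0],[0,0,0]],[[0,0,0],[0,0,0]]]}}

```text
clock: 10.25
tool_pos: [0.5444, -0.2025, 0.1118]
eef_rot: [1.0, -0.001, -0.003, -0.001]
contact_force: [0.1, -0.2, -3.0]
opening: 0.386
finger_force: 50.0
```

```bash
python3 - <<'E'
from h import *
s=r.get_state(); print(s["tool_pos"],s["eef_rot"],s["contact_force"],s["moment"],s["opening"])
p,d=r.snapshot("side")
u,v=proj("side",s["tool_pos"]).astype(int); print(u,v,p.shape)
x0,y0=u-80,v-70
print(x0,y0)
a=cv2.resize(p[y0:y0+120,x0:x0+160],(800,600),interpolation=2)
cv2.imwrite("pics/held.png",a[:,:,::-1])
q,e=r.snapshot("top"); np.savez("pics/held.npz",p=p,d=d,q=q,e=e)
V=q.min(2).astype(int)
for v in range(160,250,3):
    row=V[v,340:420]; ix=np.where(row>120)[0]
    if len(ix)<5: continue
    A=onz("top",340+ix[0],v,.117);B=onz("top",340+ix[-1],v,.117); print(v,((A+B)/2).round(4)[:2],(A-B)[1].round(4), e[v,340+ix[0]+3])
E
```

```text
[ 0.54436871 -0.202526    0.11184572] [ 9.99995774e-01 -7.36177049e-04 -2.69001057e-03 -8.21128882e-04] [ 0.06207202 -0.23762839 -3.01174374] [0.05520303 0.01196317 0.00556023] 0.38597675251807295
236 154 (420, 560, 3)
156 84
175 [ 0.6582 -0.2018] 0.043 1.1319469
178 [ 0.6495 -0.2015] 0.0601 1.1300404
181 [ 0.6408 -0.2026] 0.0686 1.1262363
184 [ 0.6321 -0.1994] 0.0684 1.1220741
187 [ 0.6235 -0.199 ] 0.0683 1.1195103
190 [ 0.6149 -0.1987] 0.0682 1.1240703
193 [ 0.6061 -0.1841] 0.034 1.1189084
196 [ 0.5975 -0.181 ] 0.0282 1.1146641
220 [ 0.5302 -0.1955] 0.0616 1.0216432
223 [ 0.522  -0.2106] 0.0309 1.0862348
226 [ 0.5136 -0.2061] 0.0392 1.0836267
229 [ 0.5053 -0.2016] 0.0587 1.0977695
232 [ 0.497  -0.2028] 0.0614 1.0992371
235 [ 0.4888 -0.2025] 0.0613 1.0973302
238 [ 0.4805 -0.2022] 0.0612 1.0977601
241 [ 0.4723 -0.2019] 0.0611 1.0920495
244 [ 0.4641 -0.2017] 0.0611 1.0911916
247 [ 0.4559 -0.2014] 0.061 1.0901434
```

View pics/held.png

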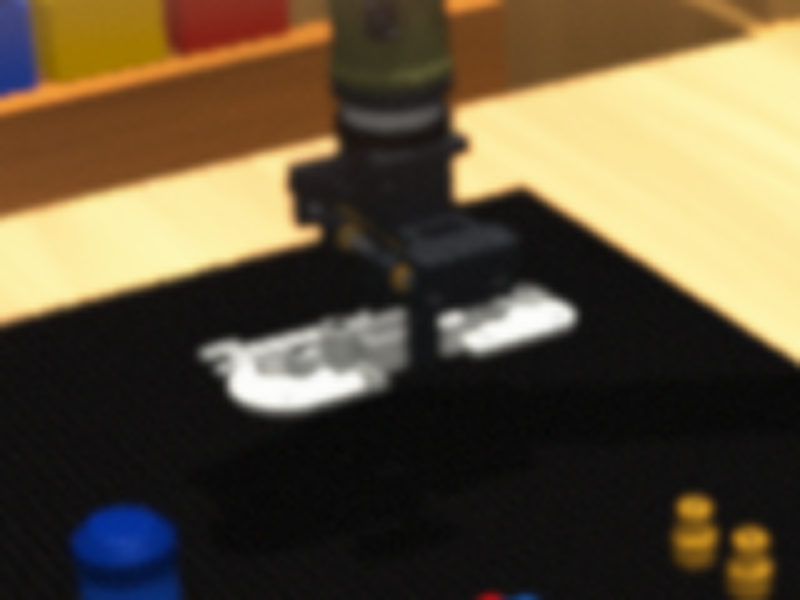

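The held view shows the plate gripped at the waist and nearly level, with its toe at lower left around (280,390). I'll move it to the pre-insert pose behind the hood.

Request:
{"op": "step_arm", "data": {"increments": [[[0.4,1,0],[0,0,3]],[[0.5,2,0],[0,0,5]],[[0.5,2.5,0],[0,0,5]],[[0.5,2.5,0],[0,0,5]],[[0.5,2.5,0],[0,0,5]],[[0.5,2.5,0],[0,0,5]],[[0.5,2.5,0],[0,0,5]],[[0.5,2.5,0],[0,0,5]],[[0.5,2.5,0],[0,0,5]],[[0.5,2.5,0],[0,0,5]]]}}

```text
clock: 11.35
tool_pos: [0.594, 0.0311, 0.1131]
eef_rot: [0.912, 0.41, -0.001, -0.0]
contact_force: [-0.2, -0.4, -2.6]
opening: 0.379
finger_force: 50.0
```

Request:
{"op": "step_arm", "data": {"increments": [[[0.5,2.5,0],[0,0,6]],[[0.5,2.5,0],[0,0,6]],[[0.5,2.5,0],[0,0,6]],[[0.5,2,0],[0,0,6]],[[0.3,1.5,0],[0,0,6]],[[0,0.6,0],[-1.8,0.2,4.5]],[[0,0,0],[-1.8,0.2,0]],[[0,0,0],[-1.8,0.2,0]],[[0,0,0],[-1.8,0.3,0]],[[0,0,0],[-1.9,0.3,0]]]}}

```text
clock: 12.35
tool_pos: [0.6171, 0.143, 0.113]
eef_rot: [0.75, 0.656, -0.062, 0.055]
contact_force: [0.7, -0.2, -2.9]
opening: 0.377
finger_force: 50.0
```

Request:
{"op": "step_arm", "data": {"increments": [[[0,0,-1],[0,0,0]],[[0,0,-1],[0,0,0]],[[0,0,-0.8],[0,0,0]],[[0,0,-0.5],[0,0,0]],[[0,0,0],[0,0,0]],[[0,0,0],[0,0,0]],[[0,0,0],[0,0,0]],[[0,0,0],[0,0,0]],[[0,0,0],[0,0,0]],[[0,0,0],[0,0,0]]]}}

```text
clock: 13.35
tool_pos: [0.6172, 0.1433, 0.0801]
eef_rot: [0.75, 0.657, -0.061, 0.054]
contact_force: [0.4, 0.5, -2.8]
opening: 0.38
finger_force: 50.0
```

```bash
python3 - <<'E'
from h import *
from scipy.spatial.transform import Rotation as Ro
s=r.get_state(); print(s["tool_pos"].round(4),s["contact_force"].round(1),s["moment"].round(2),s["opening"])
print(Ro.from_quat(s["eef_rot"]).as_matrix().round(4))
p,d=r.snapshot("side");q,e=r.snapshot("top"); np.savez("pics/pre.npz",p=p,d=d,q=q,e=e)
a=cv2.resize(q[150:240,180:330],(800,480),interpolation=2)
cv2.imwrite("pics/pre_top.png",a[:,:,::-1])
u,v=proj("side",[.62,.2,.04]).astype(int); print(u-80,v-60)
a=cv2.resize(p[v-60:v+60,u-80:u+80],(800,600),interpolation=2)
cv2.imwrite("pics/pre_side.png",a[:,:,::-1])
E
```

```text
[0.6172 0.1433 0.0801] [ 0.4  0.5 -2.8] [ 0.14 -0.05 -0.03] 0.38010003305838885
[[ 1.303e-01  9.913e-01 -2.070e-02]
 [ 9.780e-01 -1.319e-01 -1.613e-01]
 [-1.627e-01  7.000e-04 -9.867e-01]]
206 182
```

View pics/pre_top.png

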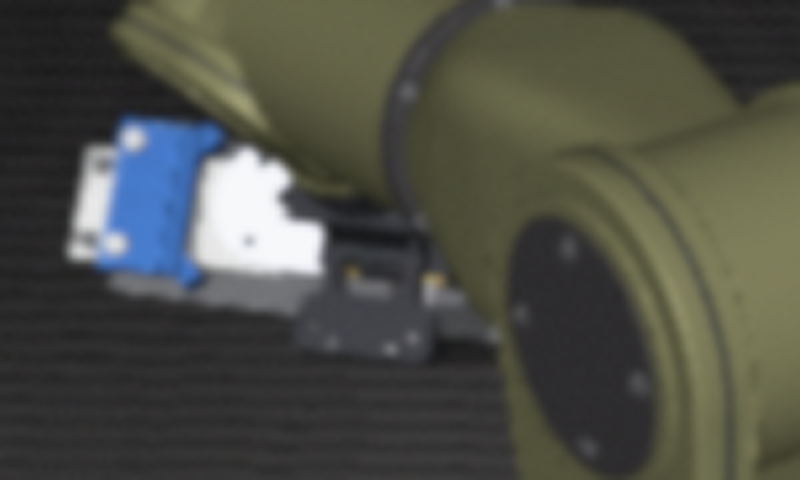

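View pics/pre_side.png

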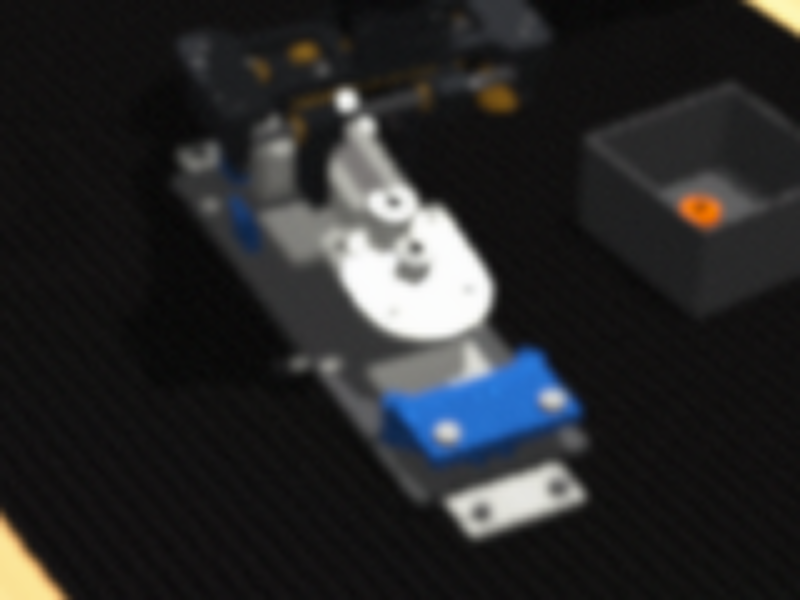

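Top crop: the toe is at about (200,225), behind the hood mouth and in line with it. Side crop: the toe disc at (420,330) faces the hood, and the cushion is in the tin at (700,208). I'll check the predicted disc outline against the side mask.

```bash
python3 - <<'E'
from h import *
from scipy.spatial.transform import Rotation as Ro
s=r.get_state(); R=Ro.from_quat(s["eef_rot"]).as_matrix(); T=s["tool_pos"]
print(T)
W=lambda x,y,z: T+R@np.array([x+.002,-y,.0045-z])
z=np.load("pics/pre.npz")
a=np.linspace(-1.2,1.2,49)
for n,im,box in(("side",z["p"],(206+60,206+102,182+38,182+69)),("top",z["q"],(180+37,180+62,150+25,150+54))):
    P=np.array([proj(n,W(.083+.035*np.cos(t),.035*np.sin(t),zz)) for t in a for zz in(0,.006)])
    print(n,"pred min",P.min(0).round(1),"max",P.max(0).round(1))
    V=im.min(2); m=np.zeros_like(V); x0,x1,y0,y1=box; m[y0:y1,x0:x1]=(V[y0:y1,x0:x1]>(150 if n=="side" else 215))
    k,l,st,c=cv2.connectedComponentsWithStats(m); i=1+st[1:,4].argmax(); ys,xs=np.where(l==i); print("mask",xs.min(),ys.min(),xs.max(),ys.max(),len(xs), "row of lowest cols",xs[ys==ys.max()].mean())
    print("pred lowest col",P[P[:,1].argmax()])
# rest corners / hood mouth from nest guess
o=np.array([.6203,.1735]);u=np.array([.1305,.9914]);w=np.array([-.9914,.1305])
for nx,ny,nz in((104,42,43),(104,-42,43),(151,42,43),(151,-42,43),(178,0,6)):
    print(nx,ny,[((proj(n,[*(o+u*nx/1e3+w*ny/1e3),nz/1e3])-b)*f).round(0) for n,b,f in(("side",(206,182),5),("top",(180,150),5.333))])
E
```

```text
[0.61708591 0.14325932 0.08001664]
side pred min [280.5 240. ] max [303.1 251.3]
mask 271 220 303 249 626 row of lowest cols 291.5
pred lowest col [291.06774753 251.2614823 ]
top pred min [220.5 176.1] max [230.4 198.3]
mask 218 179 239 200 318 row of lowest cols 237.0
pred lowest col [226.64675311 198.27514408]
104 42 [array([535., 359.]), array([180., 272.])]
104 -42 [array([391., 403.]), array([206., 126.])]
151 42 [array([580., 411.]), array([ 97., 260.])]
151 -42 [array([433., 457.]), array([124., 114.])]
178 0 [array([530., 522.]), array([ 76., 196.])]
```

The outline and the hood corners agree to within about 2 px. Now descend and slide in.

Request:
{"op": "step_arm", "data": {"increments": [[[0,0,-0.8],[0,0,0]],[[0,0,-1],[0,0,0]],[[0,0,-0.8],[0,0,0]],[[0,0,-0.4],[0,0,0]],[[0,0,-0.2],[0,0,0]],[[0,0,0],[0,0,0]],[[0,0,0],[0,0,0]],[[0,0,0],[0,0,0]],[[0,0,0],[0,0,0]],[[0,0,0],[0,0,0]]]}}

```text
clock: 14.45
tool_pos: [0.6172, 0.1433, 0.0481]
eef_rot: [0.75, 0.657, -0.061, 0.054]
contact_force: [-0.5, 0.8, -3.2]
opening: 0.383
finger_force: 50.0
```

Request:
{"op": "step_arm", "data": {"increments": [[[0.03,0.2,0],[0,0,0]],[[0.05,0.4,0],[0,0,0]],[[0.05,0.4,0],[0,0,0]],[[0.05,0.4,0],[0,0,0]],[[0.04,0.3,0],[0,0,0]],[[0.03,0.2,0],[0,0,0]],[[0.03,0.2,0],[0,0,0]],[[0,0,0],[0,0,0]],[[0,0,0],[0,0,0]],[[0,0,0],[0,0,0]]]}}

```text
clock: 15.45
tool_pos: [0.6199, 0.1639, 0.0479]
eef_rot: [0.75, 0.657, -0.061, 0.054]
contact_force: [-0.3, -0.7, -3.7]
opening: 0.382
finger_force: 50.0
```

Request:
{"op": "step_arm", "data": {"increments": [[[0.01,0.1,0],[0,0,0]],[[0.01,0.1,0],[0,0,0]],[[0.01,0.1,0],[0,0,0]],[[0.01,0.1,0],[0,0,0]],[[0.01,0.1,0],[0,0,0]],[[0.01,0.1,0],[0,0,0]],[[0.01,0.1,0],[0,0,0]],[[0,0,0],[0,0,0]],[[0,0,0],[0,0,0]],[[0,0,0],[0,0,0]]]}}

```text
clock: 16.45
tool_pos: [0.6205, 0.1712, 0.0479]
eef_rot: [0.75, 0.657, -0.061, 0.054]
contact_force: [0.1, -0.2, -3.0]
opening: 0.386
finger_force: 50.0
```

Request:
{"op": "step_arm", "data": {"increments": [[[0.01,0.1,0],[0,0,0]],[[0.01,0.1,0],[0,0,0]],[[0,0.1,0],[0,0,0]],[[0,0,0],[0,0,0]],[[0,0,0],[0,0,0]],[[0,0,0],[0,0,0]],[[0,0,0],[0,0,0]],[[0,0,0],[0,0,0]],[[0,0,0],[0,0,0]],[[0,0,0],[0,0,0]]]}}

```text
clock: 17.45
tool_pos: [0.6208, 0.1721, 0.0479]
eef_rot: [0.75, 0.656, -0.063, 0.055]
contact_force: [1.3, -4.6, -0.9]
opening: 0.38
finger_force: 50.0
```

The toe has touched home: 4.6 N, with the tip at nest x of about 117. Next, lower it and reduce the lean.

Request:
{"op": "step_arm", "data": {"increments": [[[0,0,-0.1],[0,0,0]],[[0,0,-0.1],[0,0,0]],[[0,0,-0.1],[0,0,0]],[[0,0,0],[0,0,0]],[[0,-0.02,-0.2],[0.8,-0.1,0]],[[0,-0.02,-0.2],[0.8,-0.1,0]],[[0,-0.02,-0.2],[0.8,-0.1,0]],[[0,0,-0.15],[0.6,-0.1,0]],[[0,0,0],[0,0,0]],[[0,0,0],[0,0,0]]]}}

```text
clock: 18.45
tool_pos: [0.6207, 0.1716, 0.0373]
eef_rot: [0.751, 0.657, -0.043, 0.038]
contact_force: [-0.3, -5.9, -1.3]
opening: 0.381
finger_force: 50.0
```

```bash
python3 - <<'E'
from h import *
from scipy.spatial.transform import Rotation as Ro
s=r.get_state(); R=Ro.from_quat(s["eef_rot"]).as_matrix(); T=s["tool_pos"]
print(T,s["contact_force"],s["moment"],"lean",np.arcsin(-R[2,0]),"yaw",np.degrees(np.arctan2(R[1,0],R[0,0])),"tip",T+R@[.12,0,.0045],"heel",T+R@[-.116,0,-.0015])
E
```

```text
[0.62073757 0.17157388 0.03726294] [-0.30359054 -5.91888983 -1.26535209] [-1.12977921 -0.07385545 -0.04070822] lean 0.11416603403890087 yaw 82.34811862387119 tip [0.63654464 0.28922291 0.01912205] heel [0.60541474 0.05752463 0.05196769]
```

Request:
{"op": "step_arm", "data": {"increments": [[[0,0,0],[0,0,0]],[[0,0,0],[0,0,0]],[[0,0,0],[0,0,0]],[[0,0,0],[0,0,0]],[[0,0,0],[0,0,0]],[[0,0.1,1],[0,0,0]],[[0,0.1,2],[0,0,0]],[[0,0,2],[1.5,-0.2,0]],[[0,0,1],[2.5,-0.3,0]],[[0,0,0],[2.5,-0.3,0]]], "fingers": 0.65}}

```text
clock: 19.45
tool_pos: [0.6224, 0.1765, 0.1008]
eef_rot: [0.752, 0.659, 0.004, -0.001]
contact_force: [-0.2, -0.5, -0.8]
opening: 0.647
finger_force: 0.0
```

```bash
python3 - <<'E'
from h import *
from scipy.spatial.transform import Rotation as Ro
s=r.get_state(); R=Ro.from_quat(s["eef_rot"]).as_matrix()
print(s["tool_pos"],s["contact_force"],"lean",np.arcsin(-R[2,0]))
p,d=r.snapshot("side");np.savez("pics/rel.npz",p=p,d=d)
a=cv2.resize(p[182:302,206:366],(800,600),interpolation=2)
cv2.imwrite("pics/rel.png",a[:,:,::-1])
E
```

```text
[0.62237903 0.17647718 0.10076172] [-0.16676752 -0.52360349 -0.83915934] lean -0.008368753335814095
```

View pics/rel.png

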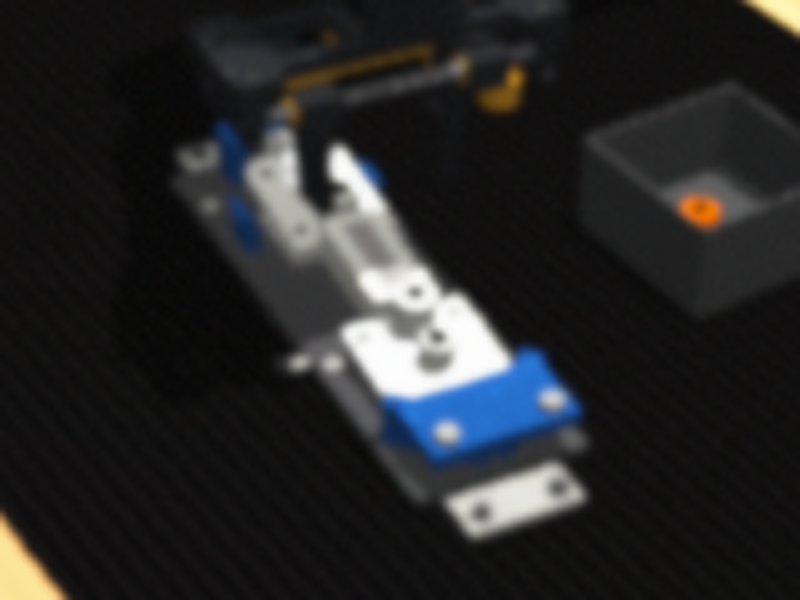

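The toe sits under the hood at (450,380), and the heel is resting high on the catch. Next, press with closed fingers at nest x ≈ -98.

Request:
{"op": "step_arm", "data": {"increments": [[[-0.1,-1,0],[0,0,0]],[[-0.2,-1.5,0],[0,0,0]],[[-0.2,-2,0],[0,0,0]],[[-0.3,-2,0],[0,0,0]],[[-0.3,-2,0],[0,0,0]],[[-0.3,-1.3,0],[0,0,0]],[[0,-0.2,-1],[0,0,0]],[[0,0,-1],[0,0,0]],[[0,0,-1],[0,0,0]],[[0,0,0],[0,0,0]]], "fingers": 0}}

```text
clock: 20.5
tool_pos: [0.6055, 0.0768, 0.0654]
eef_rot: [0.752, 0.66, -0.0, -0.003]
contact_force: [-0.5, 0.1, -0.4]
opening: 0.005
finger_force: 0.0
```

Request:
{"op": "step_arm", "data": {"increments": [[[0,0,0],[0,0,0]],[[0,0,0],[0,0,0]],[[0,0,-0.4],[0,0,0]],[[0,0,-0.3],[0,0,0]],[[0,0,-0.3],[0,0,0]],[[0,0,-0.2],[0,0,0]],[[0,0,-0.2],[0,0,0]],[[0,0,0],[0,0,0]],[[0,0,0],[0,0,0]],[[0,0,0],[0,0,0]]]}}

```text
clock: 21.5
tool_pos: [0.6069, 0.0757, 0.0535]
eef_rot: [0.752, 0.659, 0.001, -0.001]
contact_force: [-0.5, -1.2, -0.3]
opening: 0.002
finger_force: 0.0
```

Request:
{"op": "step_arm", "data": {"increments": [[[0,0,-0.2],[0,0,0]],[[0,0,-0.2],[0,0,0]],[[0,0,-0.2],[0,0,0]],[[0,0,-0.2],[0,0,0]],[[0,0,-0.2],[0,0,0]],[[0,0,0],[0,0,0]],[[0,0,0],[0,0,0]],[[0,0,0],[0,0,0]],[[0,0,0],[0,0,0]],[[0,0,0],[0,0,0]]]}}

```text
clock: 22.5
tool_pos: [0.6077, 0.0751, 0.0443]
eef_rot: [0.752, 0.659, 0.002, -0.0]
contact_force: [0.3, -1.7, 5.2]
opening: 0.006
finger_force: 2.9
```

Request:
{"op": "step_arm", "data": {"increments": [[[0,0,-0.2],[0,0,0]],[[0,0,-0.2],[0,0,0]],[[0,0,-0.2],[0,0,0]],[[0,0,0],[0,0,0]],[[0,0,0],[0,0,0]],[[0,0,0],[0,0,0]],[[0,0,0],[0,0,0]],[[0,0,0],[0,0,0]],[[0,0,0],[0,0,0]],[[0,0,0],[0,0,0]]]}}

```text
clock: 23.5
tool_pos: [0.607, 0.0755, 0.0375]
eef_rot: [0.752, 0.659, 0.001, -0.001]
contact_force: [1.7, -2.8, 3.9]
opening: 0.005
finger_force: 1.8
```

Request:
{"op": "step_arm", "data": {"increments": [[[0,0,-0.2],[0,0,0]],[[0,0,-0.2],[0,0,0]],[[0,0,-0.2],[0,0,0]],[[0,0,0],[0,0,0]],[[0,0,0],[0,0,0]],[[0,0,0],[0,0,0]],[[0,0,0],[0,0,0]],[[0,0,0],[0,0,0]],[[0,0,0],[0,0,0]],[[0,0,0],[0,0,0]]]}}

```text
clock: 24.5
tool_pos: [0.6068, 0.0757, 0.0315]
eef_rot: [0.752, 0.659, 0.001, -0.001]
contact_force: [-0.2, 0.2, 0.2]
opening: 0.004
finger_force: 0.0
```

Request:
{"op": "step_arm", "data": {"increments": [[[0,0,-0.1],[0,0,0]],[[0,0,-0.1],[0,0,0]],[[0,0,-0.1],[0,0,0]],[[0,0,-0.1],[0,0,0]],[[0,0,0],[0,0,0]],[[0,0,0],[0,0,0]],[[0,0,0],[0,0,0]],[[0,0,0],[0,0,0]],[[0,0,0],[0,0,0]],[[0,0,0],[0,0,0]]]}}

```text
clock: 25.5
tool_pos: [0.6068, 0.0757, 0.0304]
eef_rot: [0.752, 0.659, 0.001, -0.001]
contact_force: [-5.6, -2.7, 22.8]
opening: 0.008
finger_force: 11.6
```

The force dropped to zero (the snap), then rose to 23 N on a hard stop. The reading is about 4 mm high, as it was on the mat and the nest plate, so this is seated height. I'll back off and check.

Request:
{"op": "step_arm", "data": {"increments": [[[0,0,0.5],[0,0,0]],[[0,0,1.5],[0,0,0]],[[0,0,3],[0,0,0]],[[0,0,4],[0,0,0]],[[0,0,4],[0,0,0]],[[-3,0,3],[0,0,0]],[[-4,0,0],[0,0,0]],[[-4,-2,0],[0,0,0]],[[-4,-3,0],[0,0,0]],[[-3,-3,0],[0,0,0]]]}}

```text
clock: 26.5
tool_pos: [0.4241, -0.005, 0.188]
eef_rot: [0.752, 0.66, 0.001, -0.001]
contact_force: [0.6, -0.6, -0.8]
opening: 0.007
finger_force: 0.0
```

Request:
{"op": "step_arm", "data": {"increments": [[[-2,-4,1],[0,0,0]],[[0,-4,1],[0,0,0]],[[0,-4,1],[0,0,0]],[[0,-4,0],[0,0,0]],[[0,-4,0],[0,0,0]],[[0,-4,0],[0,0,0]],[[0,-4,0],[0,0,0]],[[0,-4,0],[0,0,0]],[[0,0,0],[0,0,0]],[[0,0,0],[0,0,0]]]}}

```text
clock: 27.5
tool_pos: [0.4064, -0.3248, 0.2176]
eef_rot: [0.753, 0.658, 0.001, -0.002]
contact_force: [0.2, 0.6, 0.3]
opening: -0.002
finger_force: 0.0
```

```bash
python3 - <<'E'
from h import *
p,d=r.snapshot("side");q,e=r.snapshot("top")
a=cv2.resize(p[190:290,240:340],(400,400),interpolation=2);b=cv2.resize(q[160:230,180:330],(800,373),interpolation=2)
c=np.zeros((600,800,3),np.uint8); c[:300]=cv2.resize(b,(800,300)); c[300:,:400]=cv2.resize(a,(400,300)); c[300:,400:]=cv2.resize(p[195:255,240:300],(400,300),interpolation=2)
cv2.imwrite("pics/end.png",c[:,:,::-1])
# heights by depth: toe flange and heel flange
o=np.array([.6203,.1735]);u=np.array([.1305,.9914]);w=np.array([-.9914,.1305])
for nx,ny in((90,20),(90,-20),(60,20),(60,-20),(-60,22),(-60,-22),(-95,18),(-95,-18),(-110,20),(-110,-20)):
    X=[*(o+u*nx/1e3+w*ny/1e3),.026]
    t=[]
    for n,D in(("top",e),("side",d)):
        a,b=proj(n,X); t.append(round(dep(n,a,b,D)[2]*1e3,1))
    print(nx,ny,t)
print(r.get_state()["contact_force"])
E
```

```text
90 20 [np.float64(31.1), np.float64(45.5)]
90 -20 [np.float64(27.2), np.float64(46.6)]
60 20 [np.float64(33.1), np.float64(31.5)]
60 -20 [np.float64(26.0), np.float64(30.5)]
-60 22 [np.float64(27.5), np.float64(46.7)]
-60 -22 [np.float64(27.1), np.float64(31.8)]
-95 18 [np.float64(34.6), np.float64(57.0)]
-95 -18 [np.float64(27.6), np.float64(30.8)]
-110 20 [np.float64(29.6), np.float64(30.1)]
-110 -20 [np.float64(30.7), np.float64(29.4)]
[-0.85261292 -0.45043108 -0.25552928]
```

View pics/end.png

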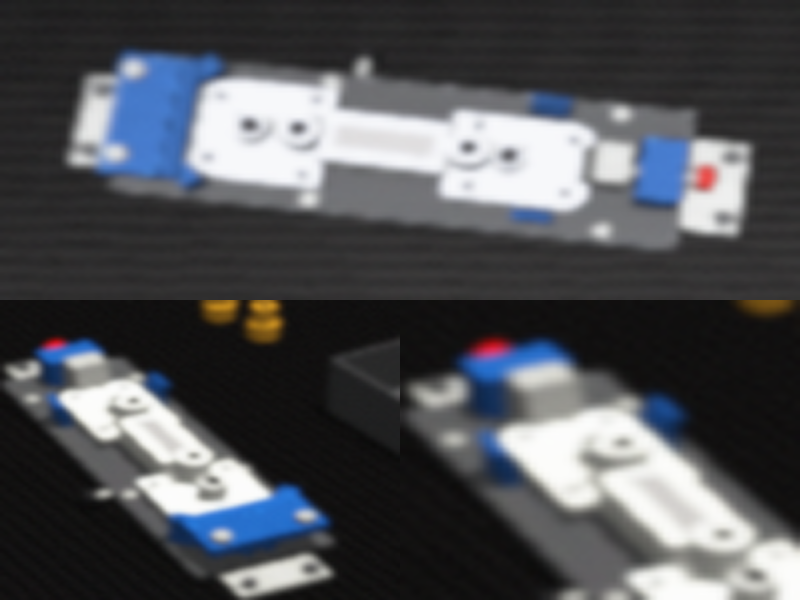

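The plate lies flat: toe and heel read the same height, at about 31 and 30 mm in the side depth. The heel sits between its guides with the catch closed over it at (612,160) in the top crop. Handing in.

```bash
python3 -c "
from plant import r
print(r.finish_job())"
```

```text
the job is handed in; nothing more can be done
None
```

The cushion is in the scrap tin, and the plate looks seated flat in the cradle with the catch snapped over its heel; I handed the job in at about 27.6 s, and no verdict came back.

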